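# Restock the anode rod carrier

### The arm

A 7-joint arm with a two-finger parallel gripper is mounted at the origin on the work surface. World frame = base frame: x ahead of the robot, y to its left, z up, the work surface at z = 0. Lengths are in m, angles in rad, forces in N, time in s.
With the tool pointing down it reaches from about 0.425 to 0.875 m from the base axis. Payload 8.4 kg.
Tool frame: the origin (TCP) lies at the very end of the fingers, on their centre line; the grasp point (between the pads) lies env.grip_point_offset behind it (env.grip_point_offset is the distance from the TCP to the grasp point, in m); z points along the fingers, y is the line along which they close (so a half turn about z gives the same grasp; the last joint's range is limited). The gripper opens to 87 mm and grips with 3 to 60 N. Pads are 19 mm wide; open, the fingers measure 117 mm over their backs; the gripper's body (75 mm by 190 mm) begins 51 mm behind the grasp point.
Start: joints at [1.174, 0.333, 0.04, 1.465, -0.013, 1.343, -0.059], TCP at [0.191, -0.621, 0.201] pointing down, gripper open.
Joint ranges: [-2.58, 2.58], [-0.38, 2.09], [-1.3, 1.39], [0.25, 2.4], [-1.5, 4.64], [0.08, 2.09], [-2.65, 2.65]. Speed limits (rad/s): [2.22, 2.22, 2.79, 2.79, 3.14, 3.14, 3.14].

### API

Orientations are given as a unit quaternion [x, y, z, w].
In Python, from workcell import env gives the robot as it stands.
- The arm moves only by the tool jog_arm, never from a script. Its argument "moves" is one flat list of numbers, 4 for each row, row after row: the shift along the world's x, y, z in mm, then the turn about the world's z in rad. In form: [tx, ty, tz, spin, tx, ty, tz, spin, ...]. A call has exactly 10 rows; each row shifts and turns the commanded pose from where the row before left it; what a row does not reach is not made up. A row lasts 1/8 s, in which the tool goes at most 62.5 mm and 10.7 degrees, less where a joint would pass 70% of its speed; a pose out of reach is approached as far as the arm can. A call with a gripper value outside its range is refused whole. "hand" is the opening, from 0 (shut) to 1 (fully open), set as the call begins (left out, the last holds). The fingers move at their own pace and stop on an object; "newtons" is the grip in N (left out, the last holds). Time passes only in rows, so rows that do not move let the fingers close, or fill a call up. It gives the time, the measured TCP pose, the force, the opening and the grip force at its end, in the units of the state.
- env.get_obs(): the state, without advancing time (a new reading comes with each control period).
- env.read_camera(name): name is "scene" or "side" or "wrist"; returns a dict with "image" (480x640x3 uint8, blue, green, red), "fx", "fy", "cx", "cy" (pixels), "R" (3x3) and "t" (3): a world point X has camera coordinates R X + t. Camera axes: x right, y down, z forward; pixel columns grow to the right and rows downward; lengths in m; the calibration is good to about 2 mm. A picture is of the moment at which its call begins. There is no depth.
- env.close_job(): hands the job in; it is judged then, once.
The state is a dict: "clock": time; "joints": joint angles; "qd": joint speeds; "joint_efforts": joint torques, N m; "tcp_pos": TCP position; "tcp_rot": TCP orientation; "wrist_force": force on the tool from outside, world axes, zero at the start; "ft_torque": the same for the moment, N m; "opening": opening from 0.0 (shut) to 1.0 (fully open); "grasp_force": force on a finger pad.
Only numpy, scipy, OpenCV 4.12 (cv2) and the standard library are available. Lean on these libraries where they do the work, as an engineer would, in place of code of your own. Each camera call takes 0.05 s, during which the arm holds its last target. There are 200 camera calls.

### The job

Swing the clamp lever of the rod carrier open until it stands upright or beyond. Put every spent anode rod, from the carrier and from the bench, into the black scrap bin, and stand all the new rods from the carton end-down in the carrier's wells, one to a well and fully home. Then swing the lever fully shut again, and leave the other things on the bench where they are.

Things in the scene. Friction and masses are not known exactly. Their poses are not given: they have to be found in the camera images.
- carrier: Fixed aluminium rod carrier: block 50 mm (its x) by 134 mm (y), 66 mm high, with three 34.5 mm square wells in a row along y at y = -42.5, 0, +42.5 mm; floor 6 mm above the bench. Beyond the -y end: a 50 mm high foot to y = -117 mm with the hinge post, 152 mm high. Origin under the middle well at bench height, z up. A new rod fits a well in any yaw; standing home its top is 126 mm above the bench.
- well0 (a point): Centre of the mouth of well 0 of the carrier (66 mm above the bench), local y = -42.5 mm.
- well1 (a point): Centre of the mouth of well 1 of the carrier (66 mm above the bench), local y = 0 mm.
- well2 (a point): Centre of the mouth of well 2 of the carrier (66 mm above the bench), local y = 42.5 mm.
- clamp_lever (a joint): Angle of the carrier's clamp lever, rad: 0 = shut (level along the row, 6 mm above the tops of seated new rods: nothing gets in or out); grows as its free end swings up; pi/2 upright; stop at 1.85. Friction hinge (0.25 N m), stays where left. Can be pinched at the handle from above, closing along the hinge axis, and led along the arc; it turns between the pads.
- lever_hinge (a point): On the lever's hinge axis, which runs along the carrier's x axis, at carrier (0, -105, 137) mm. When shut the lever points from here along the carrier's +y.
- lever_handle (a point): Grip point in the black handle of the lever, 190 mm from the hinge axis; the handle is 18 mm wide (carrier x), 16 mm thick and runs from 160 to 215 mm from the hinge; the steel bar between is 16 mm wide and 10 mm thick.
- carton: Fixed opened cardboard delivery carton, 51 mm (its x) by 189 mm (its y), walls 65 mm high, with four cells 41 mm square in a row along its y, pitch 46 mm, inner floor 5 mm above the bench. Origin under its centre, z up. New rods stand in some of the cells.
- new0_mid (a point): Centre of a new anode rod: square metal bar 24 x 24 x 120 mm with brass end bands, 0.13 kg, standing upright in a carton cell at the start. Its long axis is z; either end may be down. May be absent (None).
- new1_mid (a point): Centre of a new anode rod: square metal bar 24 x 24 x 120 mm with brass end bands, 0.13 kg, standing upright in a carton cell at the start. Its long axis is z; either end may be down. May be absent (None).
- new2_mid (a point): Centre of a new anode rod: square metal bar 24 x 24 x 120 mm with brass end bands, 0.13 kg, standing upright in a carton cell at the start. Its long axis is z; either end may be down. May be absent (None).
- new3_mid (a point): Centre of a new anode rod: square metal bar 24 x 24 x 120 mm with brass end bands, 0.13 kg, standing upright in a carton cell at the start. Its long axis is z; either end may be down. May be absent (None).
- spent0: A spent anode rod: shorter, thinner, lumpy grey square bar 17 x 17 x 100 mm, 0.06 kg, standing in a well of the carrier at the start. Origin at its centre, long axis = its z. May be absent (None).
- spent1: A spent anode rod: shorter, thinner, lumpy grey square bar 17 x 17 x 100 mm, 0.06 kg, standing in a well of the carrier at the start. Origin at its centre, long axis = its z. May be absent (None).
- spent2: A spent anode rod: shorter, thinner, lumpy grey square bar 17 x 17 x 100 mm, 0.06 kg, standing in a well of the carrier at the start. Origin at its centre, long axis = its z. May be absent (None).
- spent3: A spent anode rod of the same size (17 x 17 x 100 mm) lying on the bench at the start. Origin at its centre, long axis = its x.
- scrap_bin: Loose open black plastic bin for scrap, 150 mm (its x) by 170 mm (its y) outside, 70 mm high, 4 mm walls and floor, 0.5 kg. Origin under its centre on the bench, z up.
- tape: Bystander: cardboard ring of tape lying flat, 90 mm across, 30 mm high.
- wrench: Bystander: steel wrench 190 mm long, lying on the bench; origin at its middle.
- cleaner: Bystander: white bottle, 60 mm diameter, 150 mm high; origin under its base.
- elbow: Bystander: bent piece of 28 mm copper pipe, legs about 70 mm; origin at one end.
Mind the look-alikes: they are no part of the job. Leave any green look-alike of the spent0 alone.

How it is judged:
By the outcome, as a careful person would: the job done as asked, in the order asked, and still so for the second after the job is handed in, with the robot touching nothing.
Of new0, new1, new2, new3 only 2 to 3 are there at a start; the rules pass over those that are not, and their reading is None.
Of spent0, spent1, spent2 only 2 to 3 are there at a start; the rules pass over those that are not, and their reading is None.
At some moment in a run one of spent3, scrap_bin may be knocked a few centimetres aside while the robot is not near it.
It also fails if it takes over 210 s, if anything falls off the work surface, if the arm or the gripper's body presses on something with over 40 N, if the wrist force passes 120 N, or if a joint passes its speed limit or range.

## Working session

There is one attempt and no reset: what is moved stays moved. The work goes in short steps, Python scripts to look and compute and a tool call to move; the robot and the scene stay as the last step left them, time stands still between calls to the robot, and variables do not carry over. Pictures are saved under pics/ and viewed, at most 14 in all, crops included, and the job is handed in when it is done.

Besides the shell and the picture viewer there is one more tool, called after "Emit:" as a command line: name --argument value ..., lists and objects as JSON in quotes. jog_arm: Moves the arm, as the interface text tells. Its arguments: {"type":"object","properties":{"moves":{"type":"array"},"hand":{"type":"number"},"newtons":{"type":"number"}},"required":["moves"]}

```bash
ls; mkdir -p pics
python3 - <<'E'
from workcell import env
import cv2
print(env.grip_point_offset, env.get_obs())
for n in ("scene","side"):
    r=env.read_camera(n); cv2.imwrite(f"pics/{n}0.png",r["image"]); print(n,r["fx"],r["cx"],r["cy"],r["R"],r["t"], -r["R"].T@r["t"])
E
```

```text
pics
0.0187 {'clock': 0.0, 'joints': array([ 1.17381559,  0.33391632,  0.03988504,  1.46630106, -0.01338462,
        1.34328113, -0.05853805]), 'qd': array([-9.54846260e-04, -1.21284634e-03, -4.13398485e-04, -3.79059690e-05,
       -1.24275529e-03,  5.05593747e-04, -1.68215224e-04]), 'joint_efforts': array([-3.79673447e-04, -6.56352210e+01,  1.33530702e+00, -4.03806281e+01,
       -5.97867672e-02,  4.41891490e-02,  1.35599726e-04]), 'tcp_pos': array([ 0.19051538, -0.62091665,  0.20014138]), 'tcp_rot': array([ 9.88940616e-01,  1.48309765e-01, -1.85615839e-04, -7.98721422e-04]), 'wrist_force': array([0.14140674, 0.52126571, 0.34145646]), 'ft_torque': array([ 0.0136767 , -0.02924743,  0.01199952]), 'grasp_force': 0.0, 'opening': 1.0011025520095758}
scene 613.7486743562379 323.66088054216084 237.4152929755037 [[-0.58051136  0.81404656  0.01829649]
 [ 0.57149179  0.42334129 -0.70297887]
 [-0.58000319 -0.39763092 -0.71097535]] [ 0.34325868 -0.23028365  1.62279593] [1.27209759 0.46333387 0.98560294]
side 545.0924435092538 320.9568813961425 235.00230674774627 [[ 0.99766856 -0.06574457 -0.0183054 ]
 [-0.05635583 -0.64238837 -0.7643044 ]
 [ 0.03848969  0.76355408 -0.64459577]] [-0.58589812  0.09696811  1.40412468] [ 0.53595254 -1.04835357  0.96848088]
```

View pics/scene0.png

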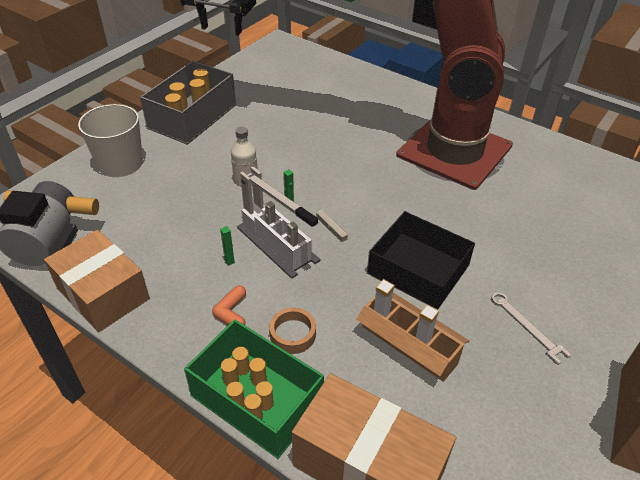

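View pics/side0.png

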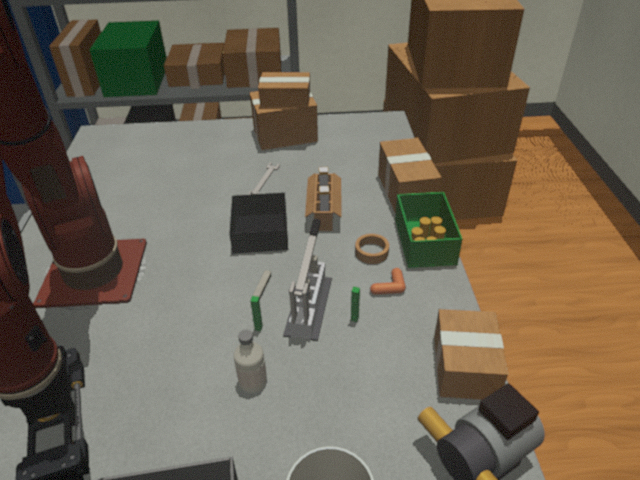

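Overview: the carrier is near scene (280,235), the carton at (415,330), the bin at (420,255), the lying spent rod at (332,224), and the green look-alikes at (289,184) and (227,245). Next I enlarge these.

Run:
```python
import cv2
a=cv2.imread("pics/scene0.png")[150:350,215:375]; cv2.imwrite("pics/c1.png",cv2.resize(a,None,fx=3,fy=3,interpolation=cv2.INTER_CUBIC)[:600])
a=cv2.imread("pics/scene0.png")[200:390,340:500]; cv2.imwrite("pics/c2.png",cv2.resize(a,None,fx=3,fy=3,interpolation=cv2.INTER_CUBIC))
a=cv2.imread("pics/side0.png")[155:345,220:400]; cv2.imwrite("pics/c3.png",cv2.resize(a,None,fx=3,fy=3,interpolation=cv2.INTER_CUBIC))
```

```text
(no output)
```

View pics/c1.png

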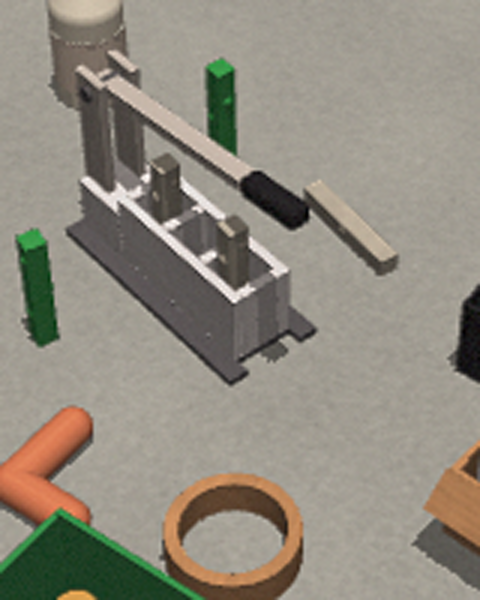

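View pics/c2.png

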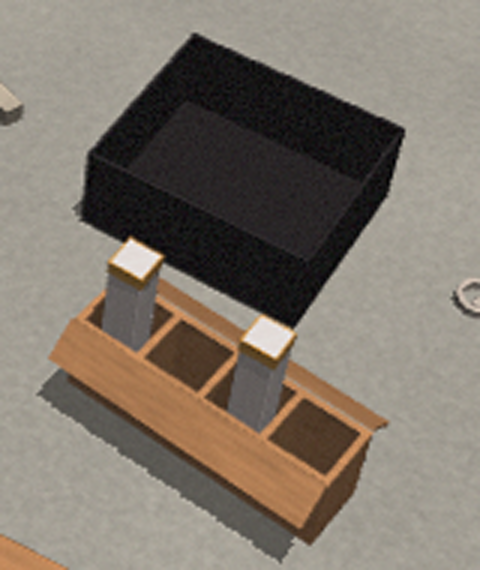

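View pics/c3.png

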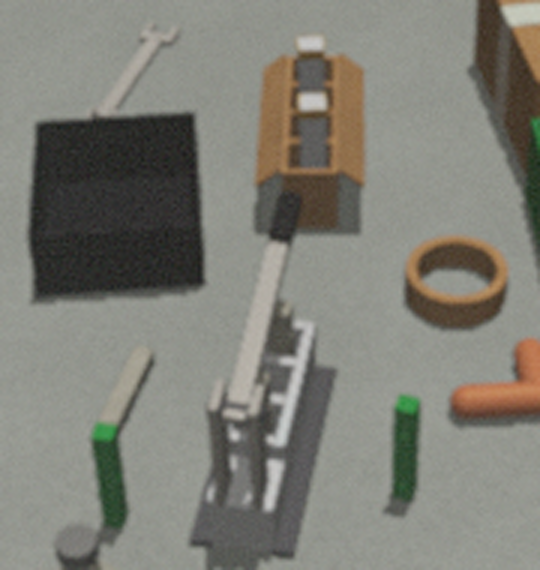

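Crops, in full-image pixels:
- **Carrier (scene):** +y rim corners at (294,249) and (312,240), pivot at (243,181), lever handle tip at about (315,222). Spent rods stand in two wells, and the middle one looks empty.
- **Carton (scene):** two new rods with tops at (386,286) and (429,313).
- **Bin rim (scene):** corners at (405,212), (475,243), (370,251) and (441,287).
- **Spent3 (scene):** from (318,211) to (346,237).

Next I fit poses to these.

```bash
cat > h.py <<'E'
import numpy as np, cv2
from scipy.optimize import least_squares
from workcell import env
def cam(n):
    r=env.read_camera(n); return r
def proj(c,X):
    p=np.asarray(X)@c["R"].T+c["t"]; return np.stack([c["fx"]*p[...,0]/p[...,2]+c["cx"],c["fy"]*p[...,1]/p[...,2]+c["cy"]],-1)
def ray(c,u,v,z):
    d=c["R"].T@np.array([(u-c["cx"])/c["fx"],(v-c["cy"])/c["fy"],1]); o=-c["R"].T@c["t"]
    return o+d*(z-o[2])/d[2]
def pose(p,L):
    L=np.asarray(L,float); c,s=np.cos(p[2]),np.sin(p[2])
    return np.stack([p[0]+c*L[...,0]-s*L[...,1],p[1]+s*L[...,0]+c*L[...,1],L[...,2]],-1)
def lever(r,th,dx=0,dz=0): # in carrier frame
    return [dx,-.105+r*np.cos(th)-dz*np.sin(th),.137+r*np.sin(th)+dz*np.cos(th)]
E
python3 - <<'E'
from h import *
s=cam("scene"); d=cam("side")
np.set_printoptions(precision=4,suppress=True)
P=lambda u,v,z:ray(s,u,v,z)
# c1 crop full pixel = crop/3+(215,150); c3 crop/3+(220,155)
C1=lambda u,v:(u/3+215,v/3+150); C2=lambda u,v:(u/3+340,v/3+200); C3=lambda u,v:(u/3+220,v/3+155)
a,b=P(*C1(237,299),.066),P(*C1(290,270),.066); print("carrier +y corners",a,b,np.linalg.norm(a-b))
print("spent tops",P(*C1(166,160),.106),P(*C1(232,223),.106))
print("pivot",P(*C1(85,93),.137))
n=[P(*C2(137,259),.125),P(*C2(268,339),.125)]; print("new",n,np.linalg.norm(n[0]-n[1]))
n=[ray(d,*C3(311,44),.125),ray(d,*C3(313,101),.125)]; print("new side",n)
B=[P(*C2(*q),.07) for q in((195,35),(405,130),(90,153),(303,260))]; print("bin",np.array(B))
B=[ray(d,*C3(*q),.07) for q in((38,122),(193,114),(203,226),(32,236))]; print("binside",np.array(B))
e=[P(*C1(313,182),.017),P(*C1(386,264),.017)]; print("spent3",e,np.linalg.norm(e[0]-e[1]))
print("sp3 side",ray(d,*C3(148,349),.017),ray(d,*C3(110,425),.017))
# fit carrier + lever
obs=[(s,C1(237,299),(1,.067,.066)),(s,C1(290,270),(-1,.067,.066)),]
def f(p):
    o=[]
    for sg in (1,):
        Q=[((.025*sx),.067,.066) for sx in (1,-1)]
    w=pose(p,[(-.025,.067,.066),(.025,.067,.066)]) if flip else pose(p,[(.025,.067,.066),(-.025,.067,.066)])
    o.append(proj(s,w)-[C1(237,299),C1(290,270)])
    L=pose(p,[lever(.215,p[3]),lever(.160,p[3])])
    o.append(proj(s,L)-[C1(300,212),C1(248,180)])
    o.append(proj(d,L)-[C3(288,197),C3(281,240)])
    o.append(proj(d,pose(p,[(.0,-.105,.152)]))-[C3(240,388)])
    return np.concatenate(o).ravel()
for flip in (0,1):
  for y in (0,1.57,3.14,-1.57):
    r=least_squares(f,[a[0],a[1],y,.1],loss='soft_l1'); print(flip,r.x,r.cost,np.round(r.fun,1))
E
```

```text
carrier +y corners [ 0.5873 -0.0795  0.066 ] [ 0.5431 -0.0668  0.066 ] 0.04602715195692845
spent tops [ 0.5391 -0.179   0.106 ] [ 0.5621 -0.1024  0.106 ]
pivot [ 0.5441 -0.2471  0.137 ]
new [array([0.605 , 0.1466, 0.125 ]), array([0.6117, 0.2409, 0.125 ])] 0.09456986279062121
new side [array([0.6125, 0.2331, 0.125 ]), array([0.6079, 0.1414, 0.125 ])]
bin [[0.354  0.0487 0.07  ]
 [0.3509 0.2158 0.07  ]
 [0.5004 0.0507 0.07  ]
 [0.4988 0.214  0.07  ]]
binside [[0.3536 0.2087 0.07  ]
 [0.4988 0.2083 0.07  ]
 [0.505  0.0422 0.07  ]
 [0.3581 0.0416 0.07  ]]
spent3 [array([ 0.4169, -0.1371,  0.017 ]), array([ 0.457 , -0.0416,  0.017 ])] 0.1035518688255382
sp3 side [ 0.454  -0.0514  0.017 ] [ 0.4243 -0.1364  0.017 ]
0 [ 0.5527 -0.1387 -0.2192  0.1269] 4.8639365652036535 [-1.   1.4 -0.4 -0.3  0.8  1.  -0.1 -0.2 -0.  -2.4 -1.4  0.2 -0.1  1.2]
0 [ 0.5527 -0.1387 -0.2192  0.1269] 4.863936565203765 [-1.   1.4 -0.4 -0.3  0.8  1.  -0.1 -0.2 -0.  -2.4 -1.4  0.2 -0.1  1.2]
0 [ 0.5571 -0.029   3.2923  0.1275] 224.02976263671695 [  5.6 -16.3 -23.6   8.5 -40.  -21.1   1.4   0.8   1.4  26.2  -1.2  -1.
  -0.1 -87.8]
0 [ 0.5527 -0.1387 -0.2192  0.1269] 4.863936565203732 [-1.   1.4 -0.4 -0.3  0.8  1.  -0.1 -0.2 -0.  -2.4 -1.4  0.2 -0.1  1.2]
1 [ 0.5532 -0.1392 -0.221   0.128 ] 56.55211473176273 [ 16.9  -9.9 -19.   11.1   0.4   1.   -0.5  -0.2   0.3  -2.4  -1.1   0.3
   0.    1.3]
1 [ 0.5532 -0.1392 -0.221   0.128 ] 56.5521147317248 [ 16.9  -9.9 -19.   11.1   0.4   1.   -0.5  -0.2   0.3  -2.4  -1.1   0.3
   0.    1.3]
1 [ 0.5569 -0.0127  3.2752  0.0841] 185.28603026191382 [  0.5   1.7  -5.4  -3.7 -33.3 -15.2   7.9   6.3   0.2  24.9  -1.8  -3.
   0.3 -91.7]
1 [ 0.5532 -0.1392 -0.221   0.128 ] 56.5521147317421 [ 16.9  -9.9 -19.   11.1   0.4   1.   -0.5  -0.2   0.3  -2.4  -1.1   0.3
   0.    1.3]
```

The carrier fits at about (0.553,-0.139) with yaw -0.22, and the lever is close to shut. Heights and sizes are consistent. I'll move above the carrier and refine with the wrist camera.

Emit:
jog_arm --moves '[0,0,60,0,0,0,60,0,33,45,5,0.13,33,45,5,0.13,33,45,5,0.13,33,45,5,0.13,33,45,5,0.13,33,45,5,0.13,33,45,5,0.13,33,45,5,0.14]' --hand 1

```text
clock: 1.45
tcp_pos: [0.4554, -0.2598, 0.3613]
tcp_rot: [0.78, 0.626, -0.0, 0.0]
wrist_force: [0.6, -0.1, 0.0]
opening: 0.998
grasp_force: 0.0
```

Emit:
jog_arm --moves '[35,47,0,0,35,47,0,0,35,47,0,0,0,0,0,0,0,0,0,0,0,0,0,0,0,0,0,0,0,0,0,0,0,0,0,0,0,0,0,0]'

```text
clock: 2.7
tcp_pos: [0.5597, -0.1205, 0.3611]
tcp_rot: [0.781, 0.624, -0.0, 0.0]
wrist_force: [1.4, 0.3, -0.1]
opening: 1.0
grasp_force: 0.0
```

Run:
```python
from h import *
o=env.get_obs(); print(o["clock"],o["tcp_pos"],o["tcp_rot"],o["joints"])
r=cam("wrist"); cv2.imwrite("pics/w1.png",r["image"]); print(-r["R"].T@r["t"]); np.savez("w1.npz",**{k:r[k] for k in("fx","fy","cx","cy","R","t")})
```

```text
2.7 [ 0.55967201 -0.12045218  0.36107749] [ 7.81451269e-01  6.23966275e-01 -7.23517198e-07  3.22241771e-05] [ 0.55097481  0.17513185 -0.49184627  1.35722658  0.0825684   1.62940027
 -0.152812  ]
[ 0.57436695 -0.05162589  0.54514151]
```

View pics/w1.png

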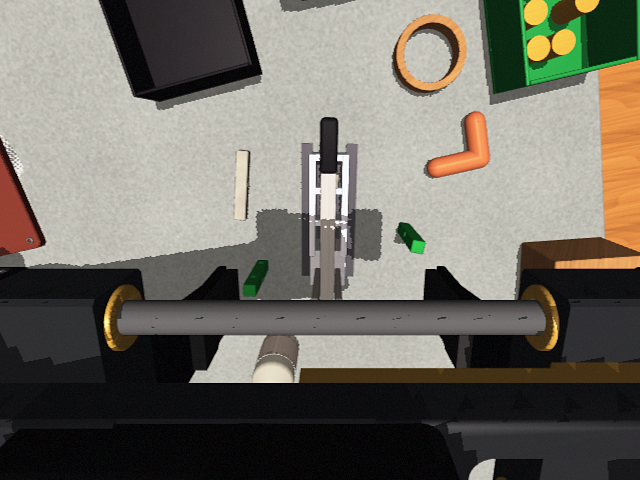

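The wrist view has the carrier aligned with the image. Handle tip is at (329,118) and its root at (329,173). Block +y rim corners are at (309,154) and (349,154), and spent3 runs from (243,151) to (240,219). I refine the poses with these.

Run:
```python
from h import *
np.set_printoptions(precision=4,suppress=True)
w=dict(np.load("w1.npz")); s=cam("scene"); d=cam("side")
C1=lambda u,v:(u/3+215,v/3+150); C3=lambda u,v:(u/3+220,v/3+155)
a,b=ray(w,309,154,.066),ray(w,349,154,.066); print(a,b,np.linalg.norm(a-b),"yaw",np.arctan2(*(b-a)[1::-1]))
def f(p):
    R=[(-.025,.067,.066),(.025,.067,.066)]
    L=pose(p,[lever(.215,p[3]),lever(.160,p[3],0,.008)])
    return np.concatenate([proj(w,pose(p,R))-[(309,154),(349,154)], proj(s,pose(p,R[::-1]))-[C1(237,299),C1(290,270)],
     proj(w,L)-[(329,118),(329,173)], proj(s,L[:1])-[C1(300,212)], proj(d,L[:1])-[C3(288,197)]]).ravel()
r=least_squares(f,[.553,-.139,-.22,.12]); print(r.x,np.round(r.fun,1))
p=r.x
print("hinge",pose(p,lever(0,0)),"handle",pose(p,lever(.19,p[3])))
print("wells",pose(p,[(0,y,.066) for y in(-.0425,0,.0425)]))
print("spent3",ray(w,243,151,.017),ray(w,240,219,.017))
```

```text
[ 0.542  -0.0698  0.066 ] [ 0.5913 -0.081   0.066 ] 0.05057453287594958 yaw -0.2239394397267021
[ 0.5512 -0.141  -0.2298  0.1197] [ 0.2  0.2 -0.3  0.4 -1.8  0.6 -1.  -0.9 -0.4 -1.4 -0.6  0.6 -0.1  1.
 -0.1 -1.3]
hinge [ 0.5273 -0.2432  0.137 ] handle [ 0.5702 -0.0595  0.1597]
wells [[ 0.5415 -0.1824  0.066 ]
 [ 0.5512 -0.141   0.066 ]
 [ 0.5609 -0.0996  0.066 ]]
spent3 [ 0.4501 -0.0473  0.017 ] [ 0.4186 -0.1395  0.017 ]
```

Emit:
jog_arm --moves '[10,60,0,0,0,1,-50,-0.007,0,0,-50,0,0,0,-50,0,0,0,-40,0,0,0,-20,0,0,0,-10,0,0,0,0,0,0,0,0,0,0,0,0,0]' --hand 0.6

```text
clock: 4.1
tcp_pos: [0.5703, -0.0594, 0.142]
tcp_rot: [0.784, 0.621, 0.0, 0.001]
wrist_force: [0.2, -0.1, 0.0]
opening: 0.598
grasp_force: 0.0
```

Emit:
jog_arm --moves '[0,0,0,0,0,0,0,0,0,0,0,0,0,0,0,0,0,0,0,0,0,0,0,0,0,0,0,0,0,0,0,0,0,0,0,0,0,0,0,0]' --hand 0 --newtons 25

```text
clock: 5.35
tcp_pos: [0.5709, -0.0597, 0.1414]
tcp_rot: [0.784, 0.621, 0.001, 0.001]
wrist_force: [4.7, -1.6, -1.4]
opening: 0.2
grasp_force: 25.0
```

Run:
```python
from h import *
# arc rows from theta0 to 1.75 in 20 rows; displacement in mm
p=[.5512,-.141,-.23]; th0=.12
for N,a,b in((20,th0,1.76),):
    th=np.linspace(a,b,N+1); X=np.array([pose(p,lever(.19,t)) for t in th])
    print(np.diff(np.round(X*1000),axis=0).astype(int).tolist())
```

```text
[[0, -2, 15], [-1, -4, 15], [-1, -4, 15], [-2, -6, 14], [-1, -8, 14], [-2, -8, 13], [-2, -9, 13], [-3, -10, 11], [-2, -11, 11], [-3, -12, 9], [-3, -13, 9], [-3, -13, 8], [-3, -14, 6], [-4, -14, 5], [-3, -15, 4], [-4, -15, 3], [-3, -15, 2], [-4, -15, 0], [-3, -15, -1], [-4, -15, -2]]
```

Emit:
jog_arm --moves '[0,-2,15,0,-1,-4,15,0,-1,-4,15,0,-2,-6,14,0,-1,-8,14,0,-2,-8,13,0,-2,-9,13,0,-3,-10,11,0,-2,-11,11,0,-3,-12,9,0]'

```text
clock: 6.6
tcp_pos: [0.5528, -0.1336, 0.2713]
tcp_rot: [0.783, 0.621, 0.0, -0.0]
wrist_force: [4.0, 0.4, -5.0]
opening: 0.194
grasp_force: 25.0
```

Emit:
jog_arm --moves '[-3,-13,9,0,-3,-13,8,0,-3,-14,6,0,-4,-14,5,0,-3,-15,4,0,-4,-15,3,0,-3,-15,2,0,-4,-15,0,0,-3,-15,-1,0,-4,-15,-2,0]'

```text
clock: 7.85
tcp_pos: [0.5185, -0.2791, 0.3072]
tcp_rot: [0.784, 0.621, 0.0, 0.002]
wrist_force: [0.2, -0.3, 0.3]
opening: 0.121
grasp_force: 0.0
```

Emit:
jog_arm --moves '[0,0,0,0,0,0,0,0,0,0,0,0,0,0,0,0,0,0,0,0,0,0,0,0,0,0,30,0,0,0,40,0,0,0,40,0,0,0,0,0]' --hand 0.6

```text
clock: 9.1
tcp_pos: [0.5197, -0.2775, 0.4183]
tcp_rot: [0.784, 0.621, 0.001, 0.002]
wrist_force: [0.3, 0.5, 0.1]
opening: 0.599
grasp_force: 0.0
```

Run:
```python
from h import *
s=cam("scene"); d=cam("side")
a=s["image"][100:290,210:390]; b=d["image"][155:345,220:400]
cv2.imwrite("pics/m2.png",cv2.resize(np.hstack([a,b]),None,fx=2.2,fy=2.2,interpolation=cv2.INTER_CUBIC))
```

```text
(no output)
```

View pics/m2.png

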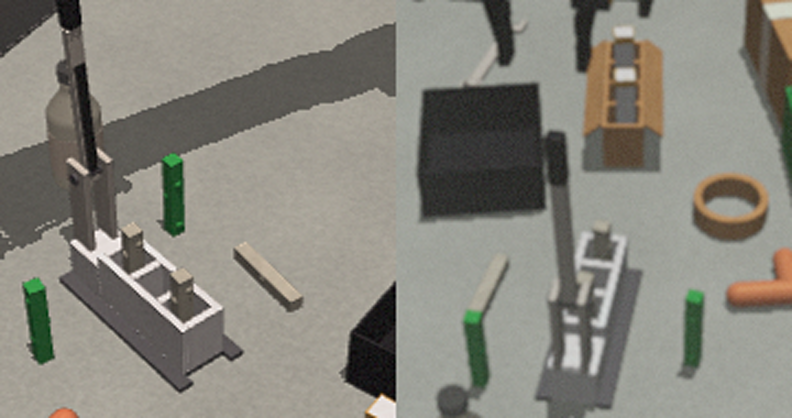

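The lever is open and looks close to upright: handle root at side (294.5,238), tip at (293.6,215). I check the angle, which must be at least pi/2.

Run:
```python
from h import *
s=cam("scene"); d=cam("side"); p=[.5512,-.141,-.23]
for t in (1.45,1.55,1.65,1.75,1.85): print(t,proj(d,pose(p,[lever(.215,t),lever(.16,t)])).round(0).tolist(),proj(s,pose(p,[lever(.215,t),lever(.16,t)])).round(0).tolist())
a=s["image"][40:240,190:310]; cv2.imwrite("pics/m3.png",cv2.resize(a,None,fx=3,fy=3))
```

```text
1.45 [[297.0, 203.0], [297.0, 227.0]] [[250.0, 97.0], [250.0, 119.0]]
1.55 [[294.0, 209.0], [296.0, 232.0]] [[244.0, 91.0], [245.0, 115.0]]
1.65 [[292.0, 216.0], [294.0, 238.0]] [[237.0, 87.0], [241.0, 112.0]]
1.75 [[290.0, 225.0], [292.0, 244.0]] [[231.0, 83.0], [236.0, 109.0]]
1.85 [[287.0, 234.0], [291.0, 251.0]] [[225.0, 81.0], [232.0, 108.0]]
```

View pics/m3.png

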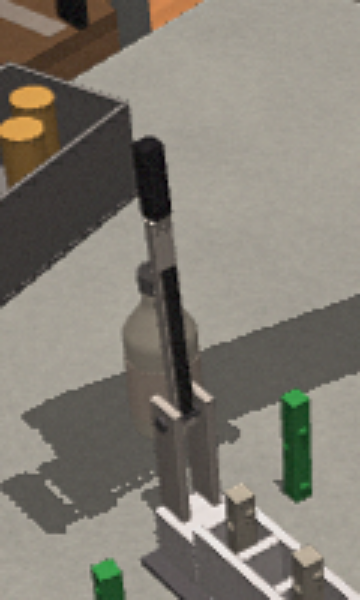

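The lever stands at about 1.63 rad, with tip (239,87) and root (242,112) in agreement. Next I fetch the spent rod in well 2.

Emit:
jog_arm --moves '[14,58,0,0,14,58,0,0,14,59,0,0,0,0,-60,0,0,0,-60,0,0,0,-60,0,0,0,-60,0,0,0,-60,0,0,0,-34,0,0,0,-10,0]' --hand 0.7

```text
clock: 10.55
tcp_pos: [0.5583, -0.1021, 0.068]
tcp_rot: [0.784, 0.621, -0.002, -0.002]
wrist_force: [0.5, -0.3, 0.3]
opening: 0.702
grasp_force: 0.0
```

Emit:
jog_arm --moves '[0,0,0,0,0,0,0,0,0,0,0,0,0,0,0,0,0,0,0,0,0,0,0,0,0,0,0,0,0,0,20,0,0,0,40,0,0,0,50,0]' --hand 0 --newtons 20

```text
clock: 11.8
tcp_pos: [0.5597, -0.1023, 0.1811]
tcp_rot: [0.784, 0.621, -0.001, -0.001]
wrist_force: [0.2, -0.4, -0.9]
opening: 0.195
grasp_force: 20.0
```

Emit:
jog_arm --moves '[-18,30,10,0,-24,40,0,0,-24,40,0,0,-24,40,0,0,-20,34,0,0,-10,18,0,0,0,0,0,0,0,0,-40,0,0,0,-40,0,0,0,-20,0]'

```text
clock: 13.05
tcp_pos: [0.4404, 0.0976, 0.0888]
tcp_rot: [0.784, 0.62, -0.001, -0.001]
wrist_force: [-0.5, -0.9, -0.0]
opening: 0.199
grasp_force: 20.0
```

Run:
```python
from h import *
o=env.get_obs(); print(o["joints"],o["tcp_pos"])
s=cam("scene"); d=cam("side")
a=s["image"][190:390,340:500]; b=d["image"][155:355,215:375]
cv2.imwrite("pics/m4.png",cv2.resize(np.hstack([a,b]),None,fx=2.5,fy=2.5,interpolation=cv2.INTER_CUBIC))
```

```text
[ 0.36150141  0.07215033 -0.69155527  2.03531681  0.05209908  1.05400964
 -0.58695038] [0.44035127 0.09762072 0.08877584]
```

View pics/m4.png

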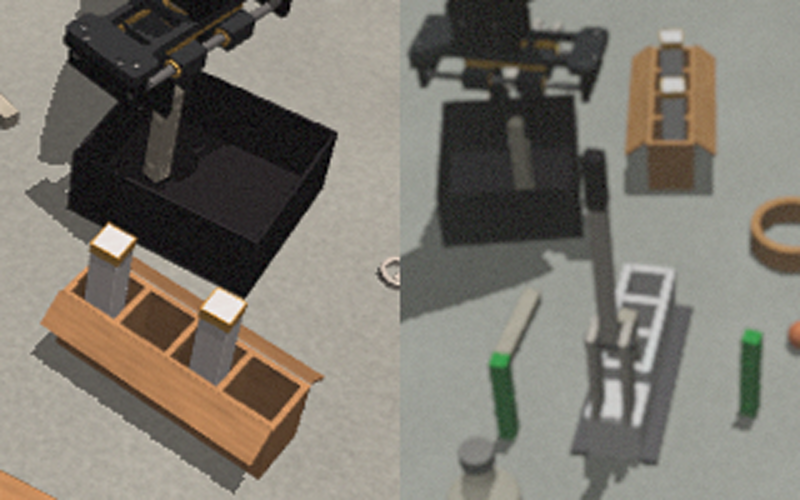

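The rod hangs inside the bin, with its foot at (158,175) left and (522,185) right. Well 2 is now empty and well 1 was already empty. Releasing, then on to well 0.

Emit:
jog_arm --moves '[0,0,0,0,0,0,0,0,0,0,0,0,0,0,0,0,0,0,50,0,0,0,60,0,0,0,30,0,21,-48,0,0,22,-50,0,0,22,-50,0,0]' --hand 0.6

```text
clock: 14.4
tcp_pos: [0.5063, -0.0499, 0.2315]
tcp_rot: [0.783, 0.621, 0.0, 0.0]
wrist_force: [0.9, 0.9, -0.2]
opening: 0.607
grasp_force: 0.0
```

Emit:
jog_arm --moves '[17,-50,0,0,18,-50,0,0,0,-30,0,0,0,0,0,0,0,0,-40,0,0,0,-50,0,0,0,-40,0,0,0,-22,0,0,0,-5,0,0,0,0,0]'

```text
clock: 15.65
tcp_pos: [0.5412, -0.1778, 0.0748]
tcp_rot: [0.783, 0.622, 0.0, 0.0]
wrist_force: [0.3, 0.1, 0.7]
opening: 0.602
grasp_force: 0.0
```

Emit:
jog_arm --moves '[0,0,0,0,0,0,0,0,0,0,0,0,0,0,0,0,0,0,0,0,0,0,0,0,0,0,20,0,0,0,40,0,0,0,50,0,0,30,10,0]' --hand 0

```text
clock: 16.9
tcp_pos: [0.542, -0.1507, 0.1974]
tcp_rot: [0.785, 0.62, 0.001, 0.002]
wrist_force: [0.4, 0.2, -1.2]
opening: 0.19
grasp_force: 19.7
```

Emit:
jog_arm --moves '[-10,50,0,0,-18,55,0,0,-25,55,0,0,-25,50,0,0,-22,50,0,0,0,25,0,0,0,0,0,0,0,0,-40,0,0,0,-40,0,0,0,-15,0]'

```text
clock: 18.15
tcp_pos: [0.4395, 0.1351, 0.097]
tcp_rot: [0.784, 0.621, -0.002, -0.001]
wrist_force: [-0.6, 0.5, 0.0]
opening: 0.195
grasp_force: 19.7
```

Emit:
jog_arm --moves '[0,0,0,0,0,0,0,0,0,0,0,0,0,0,0,0,0,0,50,0,0,0,60,0,0,0,30,0,0,0,0,0,0,-40,0,0,0,-50,0,0]' --hand 0.6

```text
clock: 19.4
tcp_pos: [0.4401, 0.0463, 0.2381]
tcp_rot: [0.783, 0.622, -0.0, -0.0]
wrist_force: [1.4, -0.6, -0.9]
opening: 0.598
grasp_force: 0.0
```

Run:
```python
from h import *
s=cam("scene"); d=cam("side"); r=cam("wrist"); np.savez("w2.npz",**{k:r[k] for k in("fx","fy","cx","cy","R","t")})
a=s["image"][190:350,230:430+50]; b=d["image"][155:315,215:375]
top=cv2.resize(np.hstack([a,b]),None,fx=1.9,fy=1.9); 
bot=r["image"][:290]
can=np.zeros((600,800,3),np.uint8); can[:top.shape[0],:top.shape[1]]=top; can[305:595,:640]=bot
cv2.imwrite("pics/m5.png",can)
```

```text
(no output)
```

View pics/m5.png

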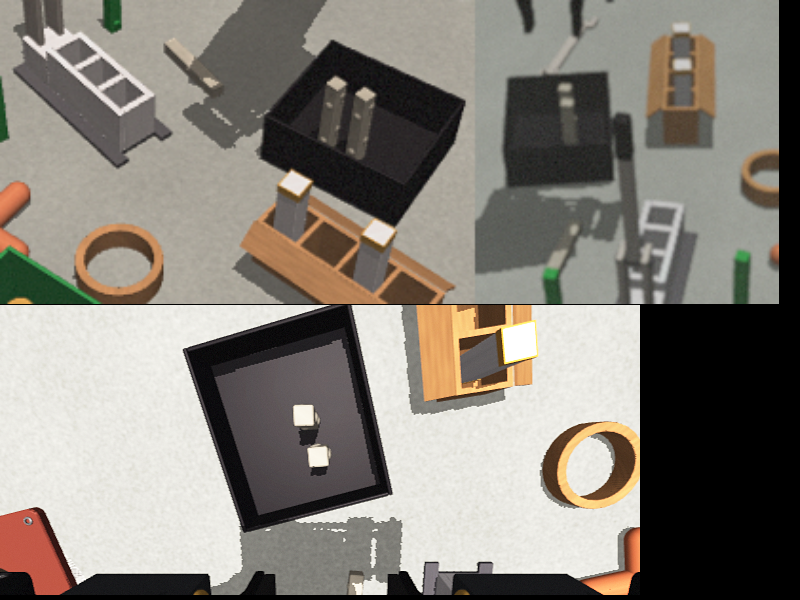

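Run:
```python
from h import *
np.set_printoptions(precision=4,suppress=True)
s=cam("scene"); d=cam("side"); w=dict(np.load("w2.npz"))
for q in((211,70),):print("green top",ray(s,215+220/3,150+68/3,.1),ray(d,220+105/3,155+432/3,.1),"base",ray(s,215+222/3,150+150/3,0),ray(d,220+113/3,155+522/3,0))
print("sp3",ray(s,230+168/1.9,190+44/1.9,.017),ray(s,230+215/1.9,190+90/1.9,.017))
print("new wrist",ray(w,518,37,.125))
print("bin wrist",[ray(w,*q,.07) for q in((186,46),(347,0),(391,187),(243,224))])
```

```text
green top [ 0.4295 -0.2158  0.1   ] [ 0.4306 -0.2226  0.1   ] base [ 0.4148 -0.2281  0.    ] [ 0.427  -0.2223  0.    ]
sp3 [ 0.425  -0.1339  0.017 ] [ 0.456  -0.0436  0.017 ]
new wrist [0.6033 0.1435 0.125 ]
bin wrist [array([0.351 , 0.2102, 0.07  ]), array([0.4942, 0.2118, 0.07  ]), array([0.4994, 0.0486, 0.07  ]), array([0.3522, 0.047 , 0.07  ])]
```

Both spent rods stand in the bin at wrist (303,110) and (318,152), and all three wells are empty. Spent3 is still where it was. Fetching it now.

Emit:
jog_arm --moves '[-1,-50,0,-0.06,-1,-50,0,-0.07,-1,-37,0,0,0,0,-50,0,0,0,-50,0,0,0,-50,0,0,0,-40,0,0,0,-25,0,0,0,-15,0,0,0,0,0]' --hand 0.6

```text
clock: 20.9
tcp_pos: [0.4373, -0.0895, 0.0084]
tcp_rot: [0.822, 0.57, -0.0, -0.001]
wrist_force: [0.5, 1.0, 0.9]
opening: 0.596
grasp_force: 0.0
```

Emit:
jog_arm --moves '[0,0,0,0,0,0,0,0,0,0,0,0,0,0,0,0,0,0,0,0,0,0,0,0,0,0,30,0,0,0,50,0,0,0,60,0,0,0,40,0]' --hand 0

```text
clock: 22.15
tcp_pos: [0.4383, -0.0904, 0.1918]
tcp_rot: [0.822, 0.569, 0.001, 0.001]
wrist_force: [-0.2, -0.2, 0.0]
opening: 0.007
grasp_force: 0.0
```

It missed, so I look again.

Run:
```python
from h import *
s=cam("scene"); d=cam("side")
a=s["image"][170:290,270:390+20]; b=d["image"][220:340,200:340]
cv2.imwrite("pics/m6.png",cv2.resize(np.hstack([a,b]),None,fx=2.8,fy=2.8,interpolation=cv2.INTER_CUBIC))
```

```text
(no output)
```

View pics/m6.png

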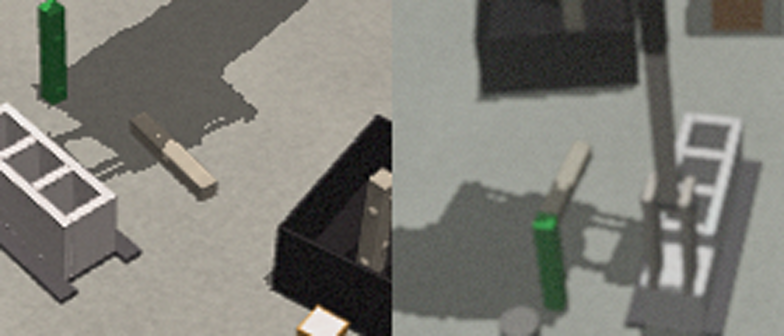

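The rod is unmoved, running from scene (318,211) to (346,236). The fingers were too high at 8 mm, so I go lower.

Emit:
jog_arm --moves '[0,-1,-50,0,0,0,-50,0,0,0,-40,0,0,0,-25,0,0,0,-14,0,0,0,-4,0,0,0,-2,0,0,0,0,0,0,0,0,0,0,0,0,0]' --hand 0.6

```text
clock: 23.5
tcp_pos: [0.438, -0.0915, 0.0044]
tcp_rot: [0.822, 0.569, 0.0, 0.0]
wrist_force: [-0.2, -0.2, 0.0]
opening: 0.6
grasp_force: 0.0
```

Emit:
jog_arm --moves '[0,0,0,0,0,0,0,0,0,0,0,0,0,0,0,0,0,0,0,0,0,0,0,0,0,0,0,0,0,0,0,0,0,0,10,0,0,0,20,0]' --hand 0 --newtons 20

```text
clock: 24.75
tcp_pos: [0.4372, -0.0912, 0.0344]
tcp_rot: [0.822, 0.569, -0.0, -0.001]
wrist_force: [0.3, -0.4, 0.5]
opening: 0.005
grasp_force: 0.0
```

Run:
```python
from h import *
s=cam("scene"); d=cam("side"); w=cam("wrist"); np.savez("w3.npz",**{k:w[k] for k in("fx","fy","cx","cy","R","t")})
a=cv2.resize(s["image"][170:290,270:400],(390,300+60)[:2] if 0 else (325,300),interpolation=cv2.INTER_CUBIC); b=cv2.resize(d["image"][220:340,200:340],(350,300),interpolation=cv2.INTER_CUBIC)
can=np.zeros((600,800,3),np.uint8); can[:300,:325]=a; can[:300,325:675]=b
can[300:600,:400]=cv2.resize(w["image"],(400,300),interpolation=cv2.INTER_AREA)
can[300:600,400:800]=cv2.resize(w["image"][240:480,160:480],(400,300))
cv2.imwrite("pics/m7.png",can)
o=env.get_obs(); 
print(proj(w,[o["tcp_pos"]]),proj(s,[o["tcp_pos"]]))
```

```text
[[331.53866139 271.08917533]] [[330.17048936 218.24750114]]
```

View pics/m7.png

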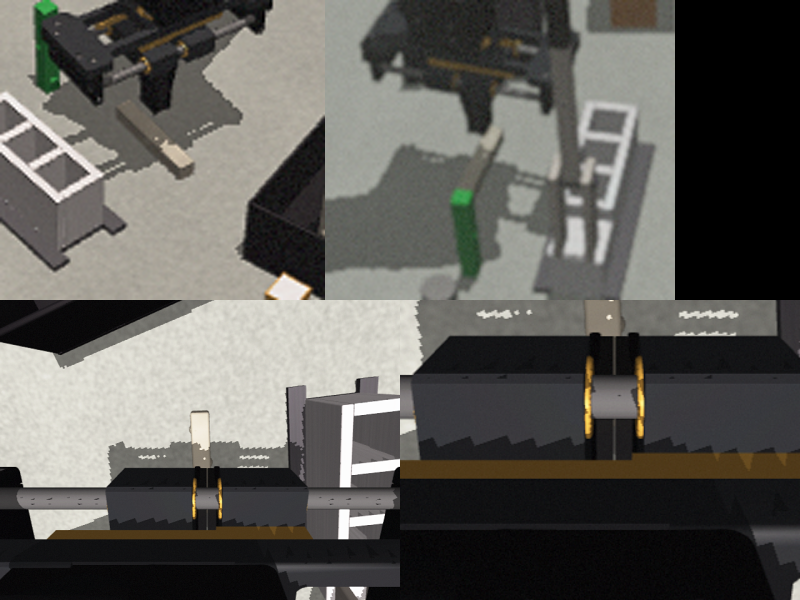

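The fingers sit right over the rod, so the lateral position is fine and only the depth is wrong. I go to about 1 mm off the bench and check the grip before lifting.

Emit:
jog_arm --moves '[0,0,0,0,0,0,0,0,0,0,0,0,0,0,-10,0,0,0,-10,0,0,0,-8,0,0,0,-3,0,0,0,-2,0,0,0,0,0,0,0,0,0]' --hand 0.5

```text
clock: 26.15
tcp_pos: [0.4379, -0.0914, 0.0013]
tcp_rot: [0.822, 0.569, 0.0, 0.0]
wrist_force: [0.3, 0.6, -0.3]
opening: 0.502
grasp_force: 0.0
```

Emit:
jog_arm --moves '[0,0,0,0,0,0,0,0,0,0,0,0,0,0,0,0,0,0,0,0,0,0,0,0,0,0,0,0,0,0,0,0,0,0,0,0,0,0,0,0]' --hand 0 --newtons 12

```text
clock: 27.4
tcp_pos: [0.4377, -0.0914, 0.001]
tcp_rot: [0.822, 0.569, -0.0, -0.0]
wrist_force: [0.1, 0.7, 0.3]
opening: 0.007
grasp_force: 0.0
```

```bash
cat >> h.py <<'E'
def rod(c,roi):
    x0,y0,x1,y1=roi; im=cv2.GaussianBlur(c["image"],(3,3),0)[y0:y1,x0:x1].astype(int)
    m=((im[...,2]-im[...,0]>14)&(im[...,2]-im[...,1]<40)).astype(np.uint8)
    n,l,st,ce=cv2.connectedComponentsWithStats(m)
    out=[]
    for i in range(1,n):
        if st[i,4]>25:
            ys,xs=np.where(l==i); out.append((st[i].tolist(),[round(float(q),1) for q in ce[i]+[x0,y0]],cv2.minAreaRect(np.stack([xs+x0,ys+y0],1).astype(np.float32))))
    return out
E
python3 - <<'E'
from h import *
s=cam("scene"); d=cam("side"); np.set_printoptions(precision=3,suppress=True)
for n,c,roi in(("scene",s,(295,190,365,255)),("side",d,(240,255,285,310))):
    print(n); 
    for q in rod(c,roi): print(q,"bottom-corner box",cv2.boxPoints(q[2]).round(1).tolist())
print(proj(s,[[.4377,-.0914,.001],[.4377,-.0914,.017]]),proj(d,[[.4377,-.0914,.001]]))
s0=cv2.imread("pics/scene0.png"); print([rod({"image":s0},(295,190,365,255))]); print([rod({"image":cv2.imread("pics/side0.png")},(240,255,285,310))])
# ascii-ish: R-B of scene around the rod
im=cv2.GaussianBlur(s["image"],(3,3),0).astype(int)[200:246,305:360]
for r in im[::2]: print("".join("#" if p.sum()<150 else "o" if p[2]-p[0]>14 else "." for p in r))
E
```

```text
scene
([12, 0, 12, 7, 41], [312.0, 192.0], ((312.5, 193.0), (6.0, 11.0), 90.0)) bottom-corner box [[307.0, 190.0], [318.0, 190.0], [318.0, 196.0], [307.0, 196.0]]
([30, 0, 31, 13, 88], [338.3, 195.8], ((339.7155456542969, 195.33624267578125), (3.282660722732544, 32.30138397216797), 66.80140686035156)) bottom-corner box [[324.20001220703125, 200.1999969482422], [353.8999938964844, 187.5], [355.20001220703125, 190.5], [325.5, 203.1999969482422]]
([60, 5, 10, 18, 119], [360.6, 202.4], ((359.5, 203.5), (17.0, 9.0), 90.0)) bottom-corner box [[355.0, 195.0], [364.0, 195.0], [364.0, 212.0], [355.0, 212.0]]
([30, 14, 5, 8, 26], [327.2, 207.2], ((327.27587890625, 207.1896514892578), (7.613508701324463, 3.3425161838531494), 68.19859313964844)) bottom-corner box [[324.29998779296875, 204.3000030517578], [327.3999938964844, 203.0], [330.20001220703125, 210.10000610351562], [327.1000061035156, 211.3000030517578]]
([24, 23, 6, 7, 29], [322.2, 215.5], ((321.5, 216.0), (6.0, 5.0), 90.0)) bottom-corner box [[319.0, 213.0], [324.0, 213.0], [324.0, 219.0], [319.0, 219.0]]
([0, 28, 9, 8, 44], [297.8, 22
[... 1920 characters left out ...]
######......................
..###.................###########......................
........................#####......................oooo
............................ooooooo.............ooooooo
ooooo.......................ooooooooo.......ooooooooooo
oooooooo.....................ooooooooooo...oooooooooooo
ooooooooooo....................oooooooooooooooooooooooo
.ooooooooooo.....................oooooooooooooooooooooo
..oooooo...........................ooooooo.oooooooooooo
.........................ooooooo......ooooo.ooooooooooo
......................oooooooooooo....o..oooooooooooooo
..............ooo..ooooooooooooooooo..ooooooooooooooooo
........ooooooooooooooooooooooooooooooooooooooooooooooo
```

Run:
```python
from h import *
s=cam("scene"); d=cam("side")
a=cv2.resize(s["image"][190:255,295:360],(400,400),interpolation=cv2.INTER_CUBIC); b=cv2.resize(d["image"][250:315,230:295],(400,400),interpolation=cv2.INTER_CUBIC)
cv2.imwrite("pics/m8.png",np.clip(np.hstack([a,b]).astype(float)*1.4,0,255).astype(np.uint8))
```

```text
(no output)
```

View pics/m8.png

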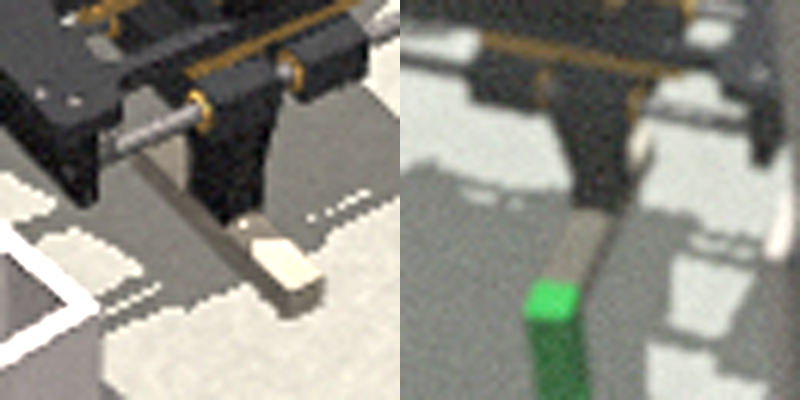

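The rod's top face is covered by the closed fingers, so they look as if they are above the rod or not touching it. I test by moving sideways slowly and watching the force.

Emit:
jog_arm --moves '[3,-1,0,0,4,-1,0,0,5,-2,0,0,5,-2,0,0,5,-2,0,0,0,0,0,0,0,0,0,0,0,0,0,0,0,0,0,0,0,0,0,0]' --hand 0

```text
clock: 28.85
tcp_pos: [0.4596, -0.0994, 0.0011]
tcp_rot: [0.822, 0.569, -0.0, 0.0]
wrist_force: [0.3, 0.9, 0.3]
opening: 0.004
grasp_force: 0.0
```

Run:
```python
from h import *
s=cam("scene"); cv2.imwrite("pics/s9.png",s["image"])
im=cv2.GaussianBlur(s["image"],(3,3),0).astype(int)[200:256,305:370]
for r in im[::2]: print("".join("#" if p.sum()<150 else "o" if p[2]-p[0]>14 else "." if p.sum()<400 else " " for p in r))
```

```text
########......########ooo######........#..... ooooooooooooooooooo
.###.....#########ooooo####oo......######.ooooooooooooooooooooooo
....#########ooooooo....#.oooo##########..ooooooooooooooooooooooo
############ooo.............oo##########..ooooooooooooooooooooooo
##....######o........#######oo#####....... oooooooooooooooooooooo
........###oooo.###########.................. ooooooooooooooooooo
.............ooo##########.....................oooooooooooooooooo
............#oo###########.......................oooooooooooooooo
............#############.......................... oooooooo  ooo
............#############............................ ooooooooooo
............############.ooo........................... ooooooooo
............############.ooooo......................... ooooooooo
............############.ooooooo......... ............ oooooooooo
..............##########.ooooooooo............  ooooooooooooooooo
................#######.....ooooooooo..... oooooooooooooooooooooo
..............................ooooooooooooooooooooooooooooooooooo
...............................oooooooooooooooooooooooooooooooooo
 ................................oooooooooooooooooooooooooooooooo
    ......................... .....oooooooooooooooooooooooooooooo
      ............... ooo ooooo .....oooooooooooooooooooooooooooo
      ...............ooooooooooooo .....ooooooooooooooooooooooooo
    .............  oooooooooooooooo oo oooooooooooooooooooooooooo
....... oo... ooooooooooooooooooooooooooooooooooooooooooooooooooo
....... ooooooooooooooooooooooooooooooooooooooooooooooooooooooooo
.......oooooooooooooooooooooooooooooooooooooooooooooooooooooooooo
....... oooooooooooooooooooooooooooooooooooooooooooooooooooooooo.
........ oooooooooooooooooooooooooooooooooooooooooooooooooooooo .
..........  ooooooooooooooooooooooooooooooooooooooooooooooooooo..
```

Run:
```python
from h import *
s=cam("scene")
R=np.array([[np.cos(-.36),-np.sin(-.36)],[np.sin(-.36),np.cos(-.36)]])
for z in (0,.01,.02,.03):
    q=[[*(np.array([.4596,-.0994])+R@np.array([a,b])),z] for a in(-.015,.015) for b in(-.0095,.0095)]
    print(z,proj(s,q).round(0).tolist())
s0=cv2.imread("pics/scene0.png").astype(int)
for n in (s0,s["image"].astype(int)):
    print(); im=cv2.GaussianBlur(n.astype(np.uint8),(3,3),0).astype(int)[206:244,312:352]
    for r in im[::2]: print(" ".join("%3d"%(p.sum()//3) for p in r[::2]))
```

```text
0 [[325.0, 228.0], [330.0, 233.0], [314.0, 233.0], [319.0, 238.0]]
0.01 [[325.0, 225.0], [330.0, 230.0], [314.0, 230.0], [319.0, 235.0]]
0.02 [[325.0, 222.0], [330.0, 227.0], [314.0, 227.0], [319.0, 232.0]]
0.03 [[325.0, 219.0], [330.0, 224.0], [314.0, 224.0], [319.0, 229.0]]

157 157 158 157 155 158 159 156 156 156 158 159 161 161 159 162 160 160 159 159
156 157 156 155 154 158 158 159 157 158 159 160 159 158 158 158 158 160 159 158
158 159 156 158 169 167 158 157 158 158 158 159 159 157 156 156 158 157 157 157
153 158 148 167 171 170 163 157 157 156 157 157 156 156 157 157 159 159 158 158
 87 147 110 118 167 171 170 163 158 157 158 155 154 157 158 157 156 156 157 157
 35  57  79  65 119 166 167 168 165 156 157 159 156 157 156 157 157 158 156 155
 37  35  37  59  65 115 163 166 170 168 155 156 155 157 157 156 154 156 156 155
 36  33  24 101  79  61 114 163 169 175 169 152 154 157 157 158 156 156 155 155
 27  26  22 113 140  77  63 113 165 174 175 167 153 155 154 153 153 155 156 158
 23  28  85 144 158 138  75  61 118 169 173 172 168 157 156 153 158 160 156 157
 84 125 154 157 154 15
[... 1518 characters left out ...]
  19  23  22  33  85 100 102 102 100  90 119 118 105  97 121
 94  93  94  94  52  15  31  46  55  68  80  99 101 103 121 107  97 121 155 168
 94  94  94  92  87  57  78  93  89  72  68  80 103 157 185 179 154 169 170 168
 93  93  93  93  95  96  96  93  93  88  72  67 100 179 188 186 181 168 168 166
 93  95  95  96  93  94  95  95  92  93  88  73  69 108 176 181 181 162 159 163
 92  93  94  94  94  94  95  99 114 100 107 137 103  67  99 150 121  94 147 165
 94  94  93  92  92  94  94 139 168 157 165 169 153  93  68  79  82  95 156 165
 99  93  94  92  91  90 108 152 164 164 167 167 164 160  94  81 105 142 164 168
 96  93  92  92 108 136 162 165 163 164 165 169 164 166 152 148 162 169 168 166
```

The rod has not moved, and the pictured fingertips sit about 20 mm above the reported TCP height. I probe downward on bare bench, watching the force.

Emit:
jog_arm --moves '[9,-3,0,0,8,-3,0,0,0,0,0,0,0,0,-3,0,0,0,-3,0,0,0,-3,0,0,0,-2,0,0,0,0,0,0,0,0,0,0,0,0,0]'

```text
clock: 30.2
tcp_pos: [0.4768, -0.1054, -0.0099]
tcp_rot: [0.822, 0.569, 0.0, 0.0]
wrist_force: [0.7, 1.4, 0.4]
opening: 0.005
grasp_force: 0.0
```

Emit:
jog_arm --moves '[0,0,-1,0,0,0,-1,0,0,0,0,0,0,0,0,0,0,0,0,0,0,0,0,0,0,0,0,0,0,0,0,0,0,0,0,0,0,0,0,0]'

```text
clock: 31.45
tcp_pos: [0.4767, -0.1054, -0.012]
tcp_rot: [0.822, 0.569, 0.0, -0.0]
wrist_force: [-0.4, 0.1, 0.4]
opening: 0.001
grasp_force: 0.0
```

Confirmed: the real fingertips are about 19 mm above the reported TCP. I redo the grasp at a reported z of -0.014.

Emit:
jog_arm --moves '[0,0,40,0,0,0,10,0,-20,7,0,0,-19,7,0,0,0,0,0,0,0,0,-20,0,0,0,-20,0,0,0,-10,0,0,0,-2,0,0,0,0,0]' --hand 0.6

```text
clock: 32.7
tcp_pos: [0.4381, -0.0914, -0.0137]
tcp_rot: [0.822, 0.569, 0.0, 0.0]
wrist_force: [0.4, -0.1, 0.2]
opening: 0.599
grasp_force: 0.0
```

Emit:
jog_arm --moves '[0,0,0,0,0,0,0,0,0,0,0,0,0,0,0,0,0,0,0,0,0,0,0,0,0,0,0,0,0,0,0,0,0,0,10,0,0,0,30,0]' --hand 0 --newtons 20

```text
clock: 33.95
tcp_pos: [0.4367, -0.0911, 0.0259]
tcp_rot: [0.822, 0.569, -0.001, -0.001]
wrist_force: [0.7, -0.4, -0.5]
opening: 0.192
grasp_force: 20.0
```

Spent3 is gripped. I carry it to the bin and turn it along x so it lies beside the two standing rods.

Emit:
jog_arm --moves '[0,0,45,0,0,0,50,0,0,0,50,0,0,38,0,-0.173,0,38,0,-0.173,0,38,0,-0.173,0,38,0,-0.173,0,38,0,-0.173,-2,38,0,-0.173,-3,39,0,-0.173]'

```text
clock: 35.2
tcp_pos: [0.4327, 0.1768, 0.1717]
tcp_rot: [1.0, -0.003, 0.001, -0.0]
wrist_force: [0.7, 0.0, -0.1]
opening: 0.192
grasp_force: 20.0
```

Run:
```python
from h import *
s=cam("scene")["image"].astype(int); o=env.get_obs(); print(o["tcp_pos"],o["opening"],o["joints"])
a=cv2.imread("pics/scene0.png")
# bin darkness mask edges: near-bottom boundary and right corner
for im in (a,s): 
    m=(im.sum(2)<100)[200:320,360:490]; ys,xs=np.where(m); print("right edge",360+np.percentile(xs,99.5),"bottom",200+np.percentile(ys,99.5), "row240 last",360+np.where(m[45])[0].max(), "row 290", 360+np.where(m[85])[0][[0,-1]])
```

```text
[0.43159999 0.18240754 0.1720588 ] 0.19045955157983616 [ 0.33533941  0.02346783 -0.82541334  1.89591091  0.01656484  1.22711841
 -2.0836803 ]
right edge 471.0 bottom 304.0199999999995 row240 last 473 row 290 [395 453]
right edge 470.0 bottom 304.0 row240 last 473 row 290 [395 453]
```

Emit:
jog_arm --moves '[0,-3,-40,0,0,0,-40,0,0,0,-25,0,0,0,-10,0,0,0,0,0,0,0,0,0,0,0,0,0,0,0,0,0,0,0,0,0,0,0,0,0]'

```text
clock: 36.5
tcp_pos: [0.4327, 0.1727, 0.0561]
tcp_rot: [1.0, -0.0, 0.0, -0.0]
wrist_force: [0.1, 0.3, 0.1]
opening: 0.193
grasp_force: 20.0
```

Emit:
jog_arm --moves '[0,0,0,0,0,0,0,0,0,0,0,0,0,0,0,0,0,0,0,0,0,0,50,0,0,0,50,0,0,0,50,0,0,0,0,0.17,0,0,0,0.17]' --hand 0.35

```text
clock: 37.75
tcp_pos: [0.433, 0.1727, 0.2067]
tcp_rot: [0.985, 0.172, 0.001, 0.0]
wrist_force: [-0.7, 0.8, 0.0]
opening: 0.349
grasp_force: 0.0
```

Emit:
jog_arm --moves '[0,0,0,0.17,0,0,0,0.17,15,-10,20,0.17,0,0,30,0.17,0,0,30,0.17,0,0,30,0.17,0,0,30,0,0,0,0,0,0,0,0,0,0,0,0,0]' --hand 0.6

```text
clock: 39.0
tcp_pos: [0.4473, 0.1624, 0.3451]
tcp_rot: [0.778, 0.629, -0.001, -0.0]
wrist_force: [-0.0, 0.7, 0.3]
opening: 0.598
grasp_force: 0.0
```

Run:
```python
from h import *
o=env.get_obs(); print(o["tcp_pos"],o["tcp_rot"],o["opening"],o["clock"])
s=cam("scene"); d=cam("side"); w=cam("wrist"); np.savez("w4.npz",**{k:w[k] for k in("fx","fy","cx","cy","R","t")})
can=np.zeros((600,800,3),np.uint8); can[:300,:400]=cv2.resize(s["image"][200:380,290+20:550],(400,300)); can[:300,400:800]=cv2.resize(d["image"][130:340,170:450],(400,300),interpolation=cv2.INTER_CUBIC)
can[300:600,:]=cv2.resize(w["image"][:240],(800,300))
cv2.imwrite("pics/m9.png",can)
cv2.imwrite("pics/w4raw.png",w["image"]);cv2.imwrite("pics/s4raw.png",s["image"])
```

```text
[0.44727429 0.16242956 0.34505117] [ 7.77665004e-01  6.28678388e-01 -7.17303262e-04 -3.32193965e-04] 0.5975820342742268 39.0
```

Run:
```python
from h import *
np.set_printoptions(precision=4,suppress=True)
s=cam("scene"); d=cam("side"); w=cam("wrist")
def comps(c,m,z,name,amin=30):
    n,l,st,ce=cv2.connectedComponentsWithStats(m.astype(np.uint8))
    for i in range(1,n):
        if st[i,4]>amin: print(name,st[i].tolist(),ce[i].round(1),"world",ray(c,*ce[i],z))
def roi(c,x0,y0,x1,y1,f):
    m=np.zeros(c["image"].shape[:2],bool); m[y0:y1,x0:x1]=f(c["image"].astype(int))[y0:y1,x0:x1]; return m
comps(s,roi(s,370,270,445,330,lambda i:i.min(2)>190),.125,"new scene",20)
comps(d,roi(d,300,150,345,210,lambda i:i.min(2)>180),.125,"new side",10)
comps(w,roi(w,300,0,640,300,lambda i:i.min(2)>235),.125,"new wrist",100)
comps(s,roi(s,368,210,476,300,lambda i:i.sum(2)>200),.02,"bin scene",15)
comps(w,roi(w,0,0,420,300,lambda i:(i.sum(2)>420)),.02,"bin wrist",60)
print("proj bin in wrist",proj(w,[[.36,.055,.07],[.36,.2,.07],[.49,.2,.07],[.49,.055,.07]]).round(0).tolist(), "new",proj(w,[[.606,.145,.125],[.612,.237,.125]]).round(0).tolist())
```

```text
new scene [378, 280, 15, 12, 101] [385.  285.8] world [0.6047 0.1449 0.125 ]
new scene [422, 306, 15, 13, 112] [429.  311.8] world [0.6097 0.2391 0.125 ]
new side [320, 168, 7, 3, 21] [323. 169.] world [0.6109 0.2366 0.125 ]
new side [321, 187, 7, 4, 27] [323.9 188.6] world [0.6068 0.142  0.125 ]
new wrist [458, 84, 24, 26, 498] [470.   96.1] world [0.6091 0.2379 0.125 ]
new wrist [465, 176, 22, 23, 413] [475.6 186.7] world [0.6043 0.1435 0.125 ]
bin scene [368, 210, 108, 90, 2767] [434.6 238.4] world [0.3403 0.123  0.02  ]
bin scene [402, 230, 10, 8, 49] [406.7 233.8] world [0.3645 0.0658 0.02  ]
bin scene [413, 236, 31, 43, 536] [425.9 260.2] world [0.4099 0.1393 0.02  ]
bin scene [399, 239, 12, 27, 121] [404.3 251.3] world [0.4145 0.0886 0.02  ]
bin scene [368, 274, 50, 26, 659] [384.8 290.4] world [0.534  0.1122 0.02  ]
bin wrist [0, 0, 420, 297, 97825] [190.9 123.7] world [0.2837 0.2827 0.02  ]
bin wrist [283, 182, 73, 26, 871] [318.9 194.1] world [0.4282 0.1561 0.02  ]
bin wrist [321, 270, 67, 30, 1238] [362.3 288. ] world [0.4604 0.0059 0.02  ]
proj bin in wrist [[284.0, 284.0], [256.0, 177.0], [359.0, 155.0], [380.0, 265.0]] new [[477.0, 185.0], [473.0, 96.0]]
```

Spent3 lies in the bin. New rods measure at A (0.605,0.144) and B (0.6095,0.238), with all three cameras agreeing. Grasping A.

Emit:
jog_arm --moves '[53,-6,0,0.05,53,-6,0,0.05,52,-7,0,0.06,0,0,-50,0,0,0,-60,0,0,0,-60,0,0,0,-60,0,0,0,-40,0,0,0,-15,0,0,0,-4,0]' --hand 0.75

```text
clock: 40.55
tcp_pos: [0.6059, 0.1437, 0.0571]
tcp_rot: [0.725, 0.689, 0.0, -0.0]
wrist_force: [0.8, 0.4, 0.6]
opening: 0.752
grasp_force: 0.0
```

Emit:
jog_arm --moves '[0,0,0,0,0,0,0,0,0,0,0,0,0,0,0,0,0,0,0,0,0,0,0,0,0,0,0,0,0,0,0,0,0,0,0,0,0,0,0,0]' --hand 0 --newtons 30

```text
clock: 41.8
tcp_pos: [0.6057, 0.1437, 0.0572]
tcp_rot: [0.725, 0.689, 0.0, 0.0]
wrist_force: [-1.8, -0.4, 2.6]
opening: 0.273
grasp_force: 29.9
```

Emit:
jog_arm --moves '[0,0,30,0,0,0,50,0,0,0,55,0,-7,-40,0,-0.03,-8,-45,0,-0.04,-8,-45,0,-0.04,-8,-45,0,-0.04,-8,-43,0,-0.03,-6,-25,0,0,0,0,0,0]'

```text
clock: 43.05
tcp_pos: [0.5599, -0.1022, 0.1914]
tcp_rot: [0.785, 0.619, -0.001, -0.0]
wrist_force: [0.8, 1.5, -1.1]
opening: 0.271
grasp_force: 29.9
```

Emit:
jog_arm --moves '[0,0,-30,0,0,0,-20,0,0,0,0,0,0,0,0,0,0,0,0,0,0,0,0,0,0,0,0,0,0,0,0,0,0,0,0,0,0,0,0,0]'

```text
clock: 44.3
tcp_pos: [0.5607, -0.0994, 0.142]
tcp_rot: [0.784, 0.621, -0.0, 0.0]
wrist_force: [-1.1, -1.0, -0.7]
opening: 0.276
grasp_force: 29.9
```

Run:
```python
from h import *
np.set_printoptions(precision=4,suppress=True)
o=env.get_obs(); q=o["tcp_rot"]; print(o["tcp_pos"],2*np.arctan2(q[1],q[0])-np.pi/2,o["opening"])
s=cam("scene"); d=cam("side"); w=dict(np.load("w1.npz"))
# refine carrier: white rim points -- check rim overlay by template: print projected rim corners vs white mask extents in wrist w1
im=cv2.imread("pics/w1.png").astype(int)
for v in (154,165,180,195): 
    r=im[v,290:370].min(1); x=np.where(r>200)[0]+290; print(v,x.tolist())
p=[.5512,-.141,-.23]
print(proj(w,pose(p,[(-.025,.067,.066),(.025,.067,.066),(-.025,.03,.066),(.025,.03,.066)])))
im=s["image"].astype(int)
```

```text
[ 0.5607 -0.0994  0.142 ] -0.2309991379312457 0.27602881990053335
154 [316, 317, 318]
165 [309, 310, 311, 312, 313, 314, 315, 343, 344, 345, 346, 347, 348]
180 [309, 310, 311, 312, 313, 314, 315, 321, 322, 323, 324, 325, 326, 327, 328, 329, 330, 331, 332, 333, 334, 342, 343, 344, 345, 346, 347, 348]
195 [309, 310, 311, 312, 313, 314, 322, 323, 324, 325, 326, 327, 328, 329, 330, 331, 332, 333, 334, 342, 343, 344, 345, 346, 347]
[[309.1814 154.2161]
 [348.7175 154.4606]
 [309.4403 183.4835]
 [348.1916 183.7167]]
```

The carrier fit matches the rim within a pixel. Inserting into well 2.

Emit:
jog_arm --moves '[0,0,-10,0,0,0,-10,0,0,0,-10,0,0,0,-10,0,0,0,-10,0,0,0,-10,0,0,0,-10,0,0,0,0,0,0,0,0,0,0,0,0,0]'

```text
clock: 45.65
tcp_pos: [0.561, -0.0994, 0.0725]
tcp_rot: [0.784, 0.621, 0.0, 0.0]
wrist_force: [-0.7, -0.0, -1.8]
opening: 0.268
grasp_force: 29.9
```

Emit:
jog_arm --moves '[0,0,-5,0,0,0,-4,0,0,0,-3,0,0,0,-1,0,0,0,0,0,0,0,0,0,0,0,0,0,0,0,0,0,0,0,0,0,0,0,0,0]'

```text
clock: 46.9
tcp_pos: [0.5607, -0.0994, 0.059]
tcp_rot: [0.784, 0.621, -0.0, -0.0]
wrist_force: [0.0, 0.5, -1.6]
opening: 0.272
grasp_force: 29.9
```

Home within 1 mm. I release it and go for rod B.

Emit:
jog_arm --moves '[0,0,0,0,0,0,0,0,0,0,0,0,0,0,0,0,0,0,40,0,0,0,60,0,0,0,50,0,8,55,0,0.06,8,57,0,0.06,8,57,0,0.06]' --hand 0.75

```text
clock: 48.15
tcp_pos: [0.5849, 0.071, 0.2094]
tcp_rot: [0.725, 0.689, 0.0, 0.0]
wrist_force: [0.3, 0.1, 0.6]
opening: 0.751
grasp_force: 0.0
```

Emit:
jog_arm --moves '[8,56,0,0,8,56,0,0,9,56,0,0,0,0,0,0,0,0,-40,0,0,0,-50,0,0,0,-40,0,0,0,-16,0,0,0,-5,0,0,0,0,0]'

```text
clock: 49.4
tcp_pos: [0.6105, 0.2379, 0.0594]
tcp_rot: [0.725, 0.689, 0.001, 0.0]
wrist_force: [-0.1, 0.1, 1.3]
opening: 0.751
grasp_force: 0.0
```

Emit:
jog_arm --moves '[0,0,0,0,0,0,0,0,0,0,0,0,0,0,0,0,0,0,0,0,0,0,0,0,0,0,0,0,0,0,0,0,0,0,0,0,0,0,0,0]' --hand 0

```text
clock: 50.65
tcp_pos: [0.6097, 0.2377, 0.0581]
tcp_rot: [0.725, 0.689, 0.0, 0.0]
wrist_force: [0.1, -0.2, 0.7]
opening: 0.276
grasp_force: 29.5
```

Emit:
jog_arm --moves '[0,0,30,0,0,0,50,0,0,0,55,0,-6,-40,0,0,-8,-50,0,-0.03,-8,-55,0,-0.03,-9,-58,0,-0.03,-9,-58,0,-0.03,-8,-55,0,-0.03,-6,-40,0,-0.03]'

```text
clock: 51.9
tcp_pos: [0.5547, -0.1215, 0.1928]
tcp_rot: [0.785, 0.62, -0.0, 0.0]
wrist_force: [0.5, -0.3, -1.3]
opening: 0.277
grasp_force: 29.5
```

Emit:
jog_arm --moves '[-4,-22,0,0,0,0,0,0,0,0,-30,0,0,0,-20,0,0,0,0,0,0,0,0,0,0,0,0,0,0,0,0,0,0,0,0,0,0,0,0,0]'

```text
clock: 53.15
tcp_pos: [0.5517, -0.1404, 0.1432]
tcp_rot: [0.784, 0.621, -0.0, 0.0]
wrist_force: [0.5, 0.9, -1.2]
opening: 0.275
grasp_force: 29.5
```

Aligned with well 1. Inserting.

Emit:
jog_arm --moves '[0,0,-10,0,0,0,-10,0,0,0,-10,0,0,0,-10,0,0,0,-10,0,0,0,-10,0,0,0,-10,0,0,0,0,0,0,0,0,0,0,0,0,0]'

```text
clock: 54.4
tcp_pos: [0.552, -0.1404, 0.0735]
tcp_rot: [0.784, 0.621, 0.0, 0.0]
wrist_force: [-0.2, -0.0, -2.1]
opening: 0.275
grasp_force: 29.5
```

Emit:
jog_arm --moves '[0,0,-5,0,0,0,-4,0,0,0,-3,0,0,0,-1,0,0,0,0,0,0,0,0,0,0,0,0,0,0,0,0,0,0,0,0,0,0,0,0,0]'

```text
clock: 55.65
tcp_pos: [0.5517, -0.1404, 0.0601]
tcp_rot: [0.784, 0.621, -0.0, 0.0]
wrist_force: [-0.2, 0.4, -1.3]
opening: 0.279
grasp_force: 29.5
```

Emit:
jog_arm --moves '[0,0,0,0,0,0,0,0,0,0,0,0,0,0,0,0,0,0,40,0,0,0,60,0,0,0,60,0,0,0,60,0,0,0,60,0,0,0,60,0]' --hand 0.6

```text
clock: 56.9
tcp_pos: [0.5513, -0.1403, 0.4023]
tcp_rot: [0.784, 0.621, 0.0, 0.0]
wrist_force: [1.6, 0.6, 0.3]
opening: 0.599
grasp_force: 0.0
```

Both rods are home. Now the lever. I plan the closing arc with the corrected fingertip height.

Run:
```python
from h import *
p=[.5512,-.141,-.23]
# measure handle dark extents in the scene to verify theta
s=cam("scene"); d=cam("side"); im=s["image"].astype(int)
for th in (1.60,1.63,1.66): print(th,(pose(p,lever(.19,th))*1000).round(1),proj(s,pose(p,[lever(.215,th),lever(.16,th)])).round(1).tolist())
m=(im.sum(2)<110)[80:120,225:262]; ys,xs=np.where(m); print(len(xs)); 
for r in m[::2]: print("".join("#" if q else "." for q in r))
X=np.array([pose(p,lever(.19,t)) for t in np.linspace(1.63,-.03,21)])
D=np.diff(np.round(X*1000),axis=0).astype(int); print(D.tolist())
```

```text
1.6 [ 526.  -248.6  326.9] [[240.3, 88.7], [242.9, 113.5]]
1.63 [ 524.7 -254.2  326.7] [[238.3, 87.4], [241.5, 112.6]]
1.66 [ 523.4 -259.7  326.2] [[236.3, 86.2], [240.1, 111.7]]
282
................................#####
................................#####
..................................###
............#####....................
.........##########..................
.........##########..................
.........###########.................
..........##########.................
..........##########.................
..........##########.................
..........###########................
...........##########................
...........##########................
............#########................
............##########...............
.............#########...............
..............######.................
.....................................
.....................................
.....................................
[[3, 15, 0], [4, 15, -1], [3, 16, -2], [4, 15, -4], [3, 14, -5], [4, 14, -6], [3, 14, -7], [3, 13, -9], [3, 12, -9], [2, 12, -11], [3, 10, -11], [2, 10, -12], [2, 8, -14], [2, 8, -13], [1, 6, -15], [2, 5, -14], [1, 4, -16], [0, 3, -15], [1, 2, -16], [0, 0, -16]]
```

Emit:
jog_arm --moves '[-9,-38,0,0,-9,-38,0,0,-9,-38,0,0,0,0,0,0,0,0,-30,0,0,0,-30,0,0,0,-30,0,0,0,-17,0,0,0,0,0,0,0,0,0]' --hand 0.6

```text
clock: 58.25
tcp_pos: [0.5253, -0.2543, 0.2943]
tcp_rot: [0.784, 0.621, 0.0, 0.001]
wrist_force: [0.0, -0.4, -0.2]
opening: 0.601
grasp_force: 0.0
```

Emit:
jog_arm --moves '[0,0,0,0,0,0,0,0,0,0,0,0,0,0,0,0,0,0,0,0,0,0,0,0,0,0,0,0,0,0,0,0,0,0,0,0,0,0,0,0]' --hand 0 --newtons 25

```text
clock: 59.5
tcp_pos: [0.5234, -0.2541, 0.2931]
tcp_rot: [0.784, 0.621, -0.001, -0.001]
wrist_force: [-6.6, 0.6, 3.6]
opening: 0.203
grasp_force: 25.0
```

Emit:
jog_arm --moves '[3,15,0,0,4,15,-1,0,3,16,-2,0,4,15,-4,0,3,14,-5,0,4,14,-6,0,3,14,-7,0,3,13,-9,0,3,12,-9,0,2,12,-11,0]'

```text
clock: 60.75
tcp_pos: [0.5579, -0.1127, 0.2393]
tcp_rot: [0.784, 0.621, 0.001, 0.001]
wrist_force: [3.9, -1.6, 3.6]
opening: 0.204
grasp_force: 25.0
```

Emit:
jog_arm --moves '[3,10,-11,0,2,10,-12,0,2,8,-14,0,2,8,-13,0,1,6,-15,0,2,5,-14,0,1,4,-16,0,0,3,-15,0,1,2,-16,0,0,0,-14,0]'

```text
clock: 62.0
tcp_pos: [0.5716, -0.0568, 0.0982]
tcp_rot: [0.784, 0.621, 0.001, -0.0]
wrist_force: [4.8, 3.6, 1.4]
opening: 0.202
grasp_force: 25.0
```

Emit:
jog_arm --moves '[0,0,0,0,0,0,0,0,0,0,0,0,0,0,0,0,0,0,0,0,0,0,0,0,0,0,0,0,0,0,0,0,0,0,0,0,0,0,0,0]'

```text
clock: 63.25
tcp_pos: [0.5716, -0.0568, 0.0984]
tcp_rot: [0.784, 0.621, 0.001, -0.0]
wrist_force: [6.0, 4.7, -1.7]
opening: 0.203
grasp_force: 25.0
```

Emit:
jog_arm --moves '[0,0,-2,0,0,0,-2,0,0,0,-2,0,0,0,-2,0,0,0,0,0,0,0,0,0,0,0,0,0,0,0,0,0,0,0,0,0,0,0,0,0]'

```text
clock: 64.5
tcp_pos: [0.5718, -0.057, 0.0943]
tcp_rot: [0.784, 0.621, 0.001, 0.001]
wrist_force: [-10.9, 4.0, 34.9]
opening: 0.203
grasp_force: 25.0
```

Pressing on the stop gives 35 N, so the lever is shut. I release and retreat straight up.

Emit:
jog_arm --moves '[0,0,0,0,0,0,0,0,0,0,0,0,0,0,0,0,0,0,0,0,0,0,40,0,0,0,60,0,0,0,60,0,0,0,60,0,0,0,60,0]' --hand 0.6

```text
clock: 65.75
tcp_pos: [0.5704, -0.0584, 0.3732]
tcp_rot: [0.784, 0.621, 0.0, 0.0]
wrist_force: [1.4, 0.7, 0.4]
opening: 0.595
grasp_force: 0.0
```

Run:
```python
from h import *
s=cam("scene"); d=cam("side"); w=cam("wrist"); p=[.5512,-.141,-.23]
for th in (0,.06,.12): print(th,proj(s,pose(p,[lever(.215,th),lever(.16,th)])).round(1).tolist(),proj(d,pose(p,[lever(.215,th),lever(.16,th)])).round(1).tolist())
can=np.zeros((600,800,3),np.uint8); can[:300,:400]=cv2.resize(s["image"][175:325,235:435],(400,300),interpolation=cv2.INTER_CUBIC); can[:300,400:]=cv2.resize(d["image"][190:340,200:400],(400,300),interpolation=cv2.INTER_CUBIC)
can[300:,:400]=cv2.resize(s["image"],(400,300),interpolation=cv2.INTER_AREA); can[300:,400:]=cv2.resize(w["image"],(400,300),interpolation=cv2.INTER_AREA)
cv2.imwrite("pics/end.png",can)
```

```text
0 [[315.3, 231.5], [297.4, 216.8]] [[316.3, 227.3], [312.3, 242.2]]
0.06 [[315.3, 226.7], [297.3, 213.2]] [[316.1, 223.3], [312.1, 239.1]]
0.12 [[314.9, 221.6], [297.0, 209.5]] [[315.9, 219.4], [312.0, 236.2]]
```

View pics/end.png

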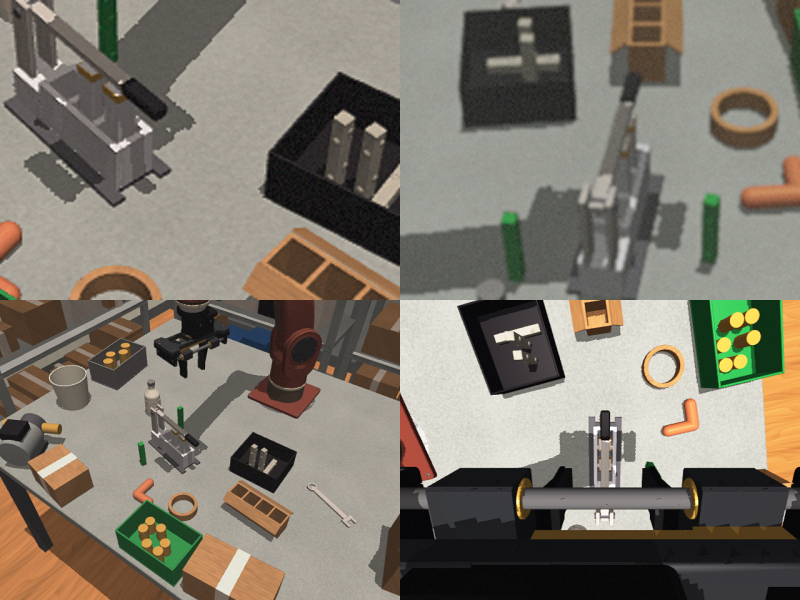

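The final picture shows the lever level, with its handle root at scene (297,217) and side tip at (316,227), which matches theta = 0. Both new rods stand in wells 1 and 2. All three spent rods are in the bin, the carton is empty, and the other things look unmoved. Handing in.

```bash
python3 -c "
from workcell import env
print(env.close_job())"
```

```text
the job is handed in; nothing more can be done
None
```

The job is handed in, with no verdict shown: all three spent rods are in the scrap bin, both new rods stand home in wells 1 and 2, the lever was opened to about 1.63 rad and is fully shut again, and the other things on the bench look unmoved.

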